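# Lock the camera onto the slide imager's port

## Robot

A 6-joint arm with a two-finger parallel gripper is mounted at the origin on the work surface. World frame = base frame: x ahead of the robot, y to its left, z up, the work surface at z = 0. Lengths are in m, angles in rad, forces in N, time in s.
With the tool pointing down it reaches from about 0.3 to 0.875 m from the base axis. Payload 6.4 kg.
Tool frame: the origin (TCP) lies midway between the tips of the shut fingers; the grasp point (between the pads) lies 19 mm behind it; z points along the fingers, y is the line along which they close (so a half turn about z gives the same grasp; the last joint's range is limited). The gripper opens to 85 mm and grips with 20 to 120 N. Pads are 22 mm wide; open, the fingers measure 114 mm over their backs; the gripper's body (76 mm by 85 mm) begins 54 mm behind the grasp point. The pads swing forward as they close: fully open they stand 13 mm farther back than shut.
Start: joints at [-1.503, 0.181, 1.607, -0, 1.354, -0.206], TCP at [0.155, -0.554, 0.231] pointing down, gripper open.
Joint ranges: [-2.99, 2.99], [-0.89, 2.07], [0.3, 2.58], [-1.14, 4.28], [0, 2.63], [-3.12, 3.12]. Speed limits (rad/s): [2.57, 2.57, 3.01, 3.14, 3.14, 3.14].

## Interface

Orientations are given as a unit quaternion [w, x, y, z].
In Python, from bench import status, camera, ctrl gives the robot as it stands. The module is installed in compiled form; this text tells all that it offers.
- The arm moves only by the shell command python3 -m handwheel 'ROWS'. ROWS is JSON, a list that holds one entry, the list of rows, each a list of 7 numbers: the opening, from -1 (shut) to 1 (fully open), then the shift along the tool's x, y, z in cm, then the turn, a rotation vector about the tool's x, y, z in degrees. A call has 1 to 10 rows; each row is the pose to reach, as a shift and turn from the pose commanded when the call began, along the tool's axes at that moment; what a row does not reach only later rows make up. A row lasts 1/8 s, in which the tool goes at most 62.5 mm and 10.7 degrees, less where a joint would pass 70% of its speed; a pose out of reach is approached as far as the arm can. A call with a gripper value outside its range is refused whole. The fingers move at their own pace and stop on an object; the grip force is fixed at half the most. Time passes only in rows, so rows that repeat a pose let the fingers close. It gives the time, the measured TCP pose, the force, the opening and the grip force at its end, in the units of the state.
- status.get_obs(): the state, without advancing time (a new reading comes with each control period).
- camera(name): name is "side" or "top" or "wrist"; returns a dict with "frame" (420x560x3 uint8, blue, green, red), "depth" (420x560 float32, m along the optical axis (not along the pixel's ray), 0 where there is no reading), "fx", "fy", "cx", "cy" (pixels), "extrinsics" (4x4, takes a point from camera to world coordinates); the wrist camera has in their place "hand_eye" (4x4, takes a point from camera to tool coordinates, whose origin is the TCP and whose axes are the flange's). Camera axes: x right, y down, z forward; pixel columns grow to the right and rows downward; lengths in m; the calibration is good to about 2 mm. A picture is of the moment at which its call begins: read the wrist's pose just before it.
- ctrl.hand_in(): hands the job in; it is judged then, once.
The state is a dict: "time_s": time; "q": joint angles; "dq": joint speeds; "joint_efforts": joint torques, N m; "eef_pos": TCP position; "eef_rot": TCP orientation; "wrist_force": force on the tool from outside, world axes, zero at the start; "torque": the same for the moment, N m; "opening": opening from 0.0 (shut) to 1.0 (fully open); "grasp_force": force on a finger pad.
Only numpy, scipy, OpenCV 4.12 (cv2) and the standard library are available. Lean on these libraries where they do the work, as an engineer would, in place of code of your own. Each camera call takes 0.05 s, during which the arm holds its last target. There are 200 camera calls.

## Task

Take the camera out of the blue tray, slide its tube straight down over the steel stub on top of the white slide imager until it sits fully home on the dark collar, and turn it gently until the red spring button on the stub pops out through the hole in the tube. Do not force it; then let go of the camera and leave everything else where it is.

Things in the scene. Friction and masses are not known exactly. Their poses are not given: they have to be found in the camera images.
- camera: microscope camera, about 0.35 kg (within 30%), upright in the tray. Lower part: aluminium tube 56 mm tall, open at the foot, inside 36 mm (12-sided), wall 3.2 mm, 42.4 mm outside. Upper part: grey body 46 x 46 mm, from 56 to 101 mm above the foot, sides along its x and y; grip two opposite sides. Orange stripe on the body's top and +x side, above the hole. Origin: centre of the tube's foot, z up
- hole (a point): middle of the button hole, on the outer face of the tube wall on the camera's +x side: 9.6 mm wide, 16 mm high, from 14 to 30 mm above the foot
- imager: white slide imager, a fixed box 240 x 200 mm, 80 mm tall, x from -90 to +150 mm of its origin. Origin: on the table, straight below the axis of the port stub; z up. More than 30 N between camera and imager is forcing it
- port_seat (a point): centre of the upper face of the dark sprung collar (62 mm across) round the foot of the stub when pressed fully in, 86 mm above the table. The collar's face stands 3 mm higher when free and gives 3 mm (1 N to 8.5 N), then is hard. The camera is home when its tube's foot rests on the collar, pressed in or not; the hole is then at the button's height
- stub_top (a point): centre of the top of the steel stub, 44 mm above port_seat: diameter 33.6 mm, its top 6 mm tapering to 27 mm. Its red button points along the imager's +x give or take 0.5 rad: the stub may stand turned that much about the vertical, which no reading gives. The stub is stiff and does not turn under a gentle twist (below 1 N m)
- button (a joint): how far the red button in the stub's side is pressed in, m: 0 = out, 0.002 to 0.005 under a tube wall (spring 1.5 to 3 N). It is 6.6 mm wide, 17.5 to 32 mm above port_seat, reaching 21.8 mm from the axis. Its top slopes: a tube pushed down over it (4 to 10 N) presses it in. It pops out once the hole is within about 0.07 rad of it; it then locks the tube (a few mm of play)
- tray: low blue fixed tray 230 x 140 mm, rim 14 mm high, inner floor 4 mm above the table; the camera stands near its -x end, bystanders near its +x end. Origin: centre of its underside
- spacer: round aluminium spacer tube with no hole, 42 mm across, 50 mm tall, standing in the tray; a bystander. Origin: centre of its underside
- eyepiece: black microscope eyepiece, 38 mm across, 55 mm tall, standing in the tray; a bystander. Origin: centre of its underside
- slide_box: green slide box 100 x 85 x 35 mm, left of the work; a bystander. Origin: centre of its underside
- mug: white mug, 80 mm across, 95 mm tall; a bystander. Origin: centre of its underside
- oil_bottle: small amber oil bottle, 32 mm across, 70 mm tall; a bystander. Origin: centre of its underside
- mouse: black computer mouse 105 x 62 x 30 mm; a bystander. Origin: centre of its underside

How it is judged:
By the outcome, as a careful person would: the job done as asked, in the order asked, and still so for the second after the job is handed in, with the robot touching nothing.
It also fails if it takes over 58 s, if anything falls off the work surface, if the arm or the gripper's body presses on something with over 40 N, if the wrist force passes 120 N, or if a joint passes its speed limit or range.

## Working session

There is one attempt and no reset: what is moved stays moved. The work goes in short steps, Python scripts to look and compute and a shell command to move; the robot and the scene stay as the last step left them, time stands still between calls to the robot, and variables do not carry over. Pictures are saved under pics/ and viewed, at most 10 in all, crops included, and the job is handed in when it is done.

```bash
mkdir -p pics
cat > h.py <<'E'
import numpy as np, cv2
from bench import status, camera, ctrl
from scipy.spatial.transform import Rotation as R
def pose():
    o=status.get_obs(); q=o["eef_rot"]; T=np.eye(4); T[:3,:3]=R.from_quat([q[1],q[2],q[3],q[0]]).as_matrix(); T[:3,3]=o["eef_pos"]; return T,o
def shot(n,save=None):
    T,o=pose(); c=camera(n)
    c["T"]=np.array(c["extrinsics"]) if n!="wrist" else T@np.array(c["hand_eye"])
    if save: cv2.imwrite("pics/"+save,c["frame"])
    return c
def cloud(c):
    d=c["depth"]; v,u=np.indices(d.shape)
    P=np.stack([(u-c["cx"])/c["fx"]*d,(v-c["cy"])/c["fy"]*d,d],-1)
    W=P@c["T"][:3,:3].T+c["T"][:3,3]; W[d==0]=np.nan; return W
def ray(c,u,v,z):
    r=c["T"][:3,:3]@np.array([(u-c["cx"])/c["fx"],(v-c["cy"])/c["fy"],1]); o=c["T"][:3,3]
    return o+r*(z-o[2])/r[2]
E
python3 - <<'E'
from h import *
a=shot("top","top0.png"); b=shot("side","side0.png")
for c in(a,b): print(c["fx"],c["cx"],c["cy"],c["T"].round(3).tolist())
T,o=pose(); print(T.round(4).tolist(),o)
E
```

```text
484.2812118181059 281.1733423583489 214.241357211456 [[-0.065, -0.974, 0.215, 0.174], [-0.998, 0.064, -0.014, 0.015], [-0.0, -0.216, -0.976, 1.659], [0.0, 0.0, 0.0, 1.0]]
458.63886455700737 279.60423913504303 211.49987047840787 [[-0.854, -0.256, 0.453, -0.131], [-0.521, 0.423, -0.742, 1.062], [-0.002, -0.869, -0.495, 0.792], [0.0, 0.0, 0.0, 1.0]]
[[0.9628, 0.2704, -0.0001, 0.1555], [0.2704, -0.9628, 0.0016, -0.5531], [0.0003, -0.0016, -1.0, 0.2305], [0.0, 0.0, 0.0, 1.0]] {'time_s': 0.1, 'q': array([-1.50329018e+00,  1.81495373e-01,  1.60789368e+00,  1.06156943e-05,
        1.35384041e+00, -2.06275761e-01]), 'dq': array([-5.07549437e-05, -1.38881163e-03, -5.59584463e-04, -7.35806863e-04,
       -9.17742953e-06, -6.07528694e-04]), 'joint_efforts': array([ 1.91768545e-04, -4.45881200e+01, -3.52236485e+01, -3.86706224e-04,
        4.14438400e-03, -1.21193449e-05]), 'eef_pos': array([ 0.15546413, -0.55306181,  0.23046509]), 'eef_rot': array([-8.16079688e-04,  9.90644880e-01,  1.36462638e-01,  6.19095516e-05]), 'wrist_force': array([-0.61789923, -0.62918279,  1.92852397]), 'torque': array([ 0.00703352, -0.05213081, -0.03567134]), 'grasp_force': 0.0, 'opening': 0.9994337773658767}
```

View pics/top0.png

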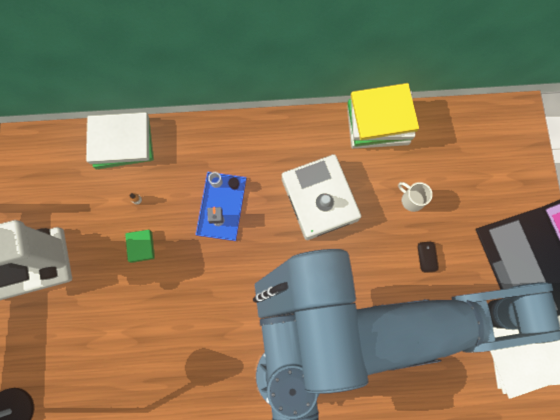

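View pics/side0.png

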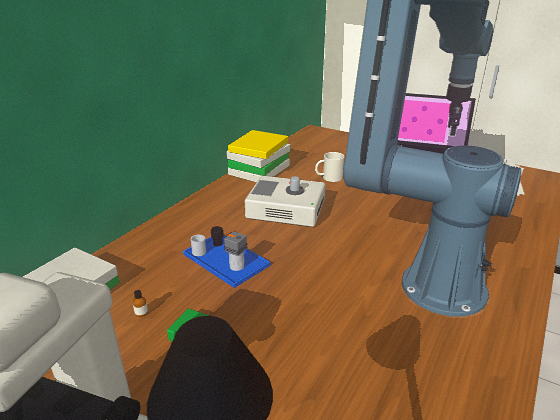

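The top view shows the camera body near (215,215), spacer (215,179), eyepiece (234,183) and the stub near (325,202). The imager's long end (+x) points up and slightly left in the image. The side view agrees with this.

Run:
```python
from h import *
c=shot("top"); W=cloud(c); f=c["frame"]
def box(u0,u1,v0,v1,z0,z1):
    s=W[v0:v1,u0:u1].reshape(-1,3); col=f[v0:v1,u0:u1].reshape(-1,3); m=(s[:,2]>z0)&(s[:,2]<z1); return s[m],col[m]
for n,a in dict(cam=(200,230,195,235,.085,.13),stub=(310,345,185,218,.122,.15),imager=(275,365,150,240,.07,.09),spacer=(205,225,165,192,.04,.08),eye=(226,245,172,195,.04,.09)).items():
    s,col=box(*a); x=s[:,:2].astype(np.float32)
    r=cv2.minAreaRect(x*1000); print(n,len(s),s.mean(0).round(4),np.array(r[0]).round(1),np.array(r[1]).round(1),r[2],np.median(s[:,2]))
s,col=box(200,230,195,235,.085,.13)
hsv=cv2.cvtColor(col[None],cv2.COLOR_BGR2HSV)[0]; m=(hsv[:,0]<25)&(hsv[:,1]>120); print("orange",m.sum(),s[m].mean(0), "body",s[~m].mean(0))
cv2.imwrite("pics/t1.png",cv2.resize(f[150:245,190:370],None,fx=4,fy=4,interpolation=2))
```

```text
cam 208 [0.5303 0.2121 0.1037] [532.3 212.7] [45.  47.7] 89.9295654296875 0.10436317680185314
stub 78 [ 0.5513 -0.1537  0.1293] [ 552.  -153.3] [29.3 31.2] 83.37784576416016 0.12961156781453564
imager 3844 [ 0.5783 -0.1442  0.0799] [ 581.1 -145.1] [240.9 200.4] 16.819536209106445 0.07978007754594896
spacer 61 [0.6695 0.2152 0.0508] [671. 214.] [43.1 39.4] 8.40732192993164 0.05053015165818309
eye 96 [0.6475 0.1492 0.0574] [647.8 148.4] [33.6 34.7] 0.896666407585144 0.05816628548467229
orange 12 [0.54492625 0.21506576 0.10517337] body [0.52943755 0.21191552 0.10366147]
```

View pics/t1.png

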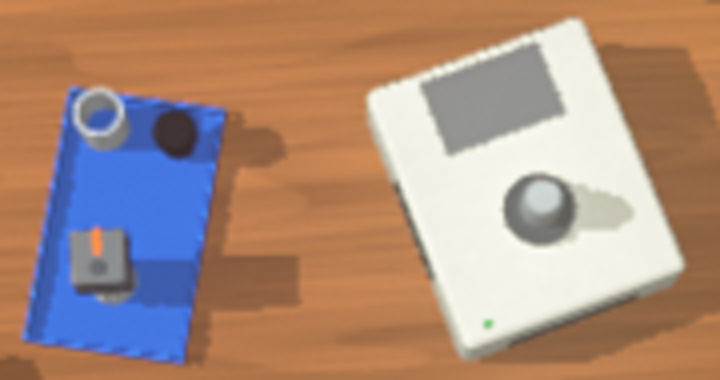

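The orange stripe on the camera faces roughly world +x. The imager's yaw is about 17°, and its box centre predicts the stub at (552,-154) mm, which matches the measured position. Next I hover over the camera.

```bash
python3 -m handwheel '[[[1,28,-31,-2,0,0,8],[1,56.9,-63.5,-2,0,0,15.7],[1,56.9,-63.5,-2,0,0,15.7],[1,56.9,-63.5,-2,0,0,15.7],[1,56.9,-63.5,-2,0,0,15.7],[1,56.9,-63.5,-2,0,0,15.7],[1,56.9,-63.5,-2,0,0,15.7],[1,56.9,-63.5,-2,0,0,15.7],[1,56.9,-63.5,-2,0,0,15.7],[1,56.9,-63.5,-2,0,0,15.7]]]'
python3 - <<'E'
from h import *
T,o=pose(); d=T[:3,:3].T@(np.array([.532,.212,.25])-T[:3,3]); print(o["time_s"],T.round(3).tolist(),d*100,o["q"])
E
```

```text
time_s: 1.4
eef_pos: [0.4317, 0.0092, 0.2466]
eef_rot: [0.0, 1.0, -0.0, 0.0]
wrist_force: [0.8, -0.3, 0.3]
opening: 0.998
grasp_force: 0.0
1.4 [[1.0, -0.0, 0.001, 0.432], [-0.0, -1.0, -0.0, 0.009], [0.001, 0.0, -1.0, 0.247], [0.0, 0.0, 0.0, 1.0]] [ 10.02722315 -20.28302287  -0.33460929] [-2.54919648e-01 -1.70856554e-01  1.92867882e+00 -1.78170144e-04
  1.38275082e+00  1.31598734e+00]
```

```bash
python3 -m handwheel '[[[1,10,-20.3,-0.3,0,0,0],[1,10,-20.3,-0.3,0,0,0],[1,10,-20.3,-0.3,0,0,0],[1,10,-20.3,-0.3,0,0,0],[1,10,-20.3,-0.3,0,0,0],[1,10,-20.3,-0.3,0,0,0]]]'
python3 - <<'E'
from h import *
T,o=pose(); print(T.round(4).tolist(),o["q"])
c=shot("wrist","w1.png"); print(c["T"].round(3).tolist(),c["fx"]); W=cloud(c)
m=(W[...,2]>.085)&(W[...,2]<.125)&(abs(W[...,0]-.532)<.06)&(abs(W[...,1]-.212)<.06)
s=W[m]; r=cv2.minAreaRect((s[:,:2]*1000).astype(np.float32)); print(m.sum(),r,np.median(s[:,2]))
hsv=cv2.cvtColor(c["frame"],cv2.COLOR_BGR2HSV); 
o=m&(hsv[...,0]<25)&(hsv[...,1]>120)&(W[...,2]>.1); s=W[o]; print(o.sum(),s.mean(0),cv2.minAreaRect((s[:,:2]*1000).astype(np.float32)))
E
```

```text
time_s: 2.15
eef_pos: [0.5307, 0.2097, 0.2488]
eef_rot: [0.0, 1.0, 0.0, -0.001]
wrist_force: [-0.5, -0.9, -0.1]
opening: 0.999
grasp_force: 0.0
[[1.0, 0.0001, -0.0013, 0.5307], [0.0001, -1.0, -0.0007, 0.2097], [-0.0013, 0.0007, -1.0, 0.2488], [0.0, 0.0, 0.0, 1.0]] [ 1.68645113e-01  1.57466124e-01  1.59792205e+00 -4.35488097e-04
  1.38762828e+00  1.73938915e+00]
[[0.001, -0.958, -0.288, 0.604], [-1.0, -0.0, -0.002, 0.21], [0.002, 0.288, -0.958, 0.391], [0.0, 0.0, 0.0, 1.0]] 326.6152079812999
2603 ((533.123291015625, 214.2668914794922), (46.16635513305664, 45.82194519042969), 0.5794286131858826) 0.10429247887455234
191 [0.54543146 0.21436713 0.10474751] ((544.8883666992188, 214.64923095703125), (6.2538557052612305, 22.408159255981445), 89.95346069335938)
```

View pics/w1.png

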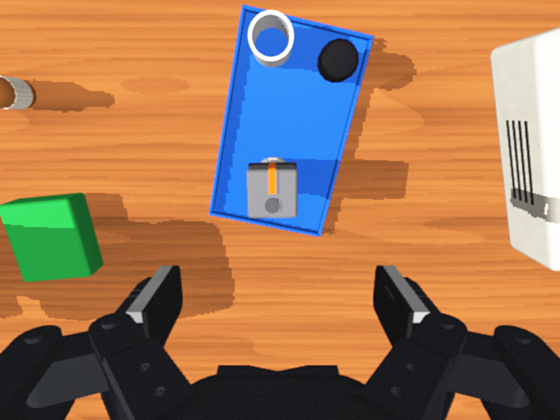

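The wrist view shows the camera's top at (272,193) with the stripe pointing up the image (+x). The body is squared to the tool at (533,214) mm with the top at 104 mm, as expected. Now I descend and grip.

```bash
python3 -m handwheel '[[[1,0.25,-0.45,6,0,0,0],[1,0.25,-0.45,12,0,0,0],[1,0.25,-0.45,16,0,0,0],[1,0.25,-0.45,18.8,0,0,0],[1,0.25,-0.45,18.8,0,0,0],[1,0.25,-0.45,18.8,0,0,0]]]'; python3 -m handwheel '[[[-1,0,0,0,0,0,0],[-1,0,0,0,0,0,0],[-1,0,0,0,0,0,0],[-1,0,0,0,0,0,0],[-1,0,0,0,0,0,0],[-1,0,0,0,0,0,0],[-1,0,0,0,0,0,0],[-1,0,0,0,0,0,0]]]'
```

```text
time_s: 2.95
eef_pos: [0.5347, 0.214, 0.0629]
eef_rot: [-0.0, 1.0, -0.001, 0.001]
wrist_force: [0.3, 0.5, 0.4]
opening: 1.001
grasp_force: 0.0
time_s: 3.95
eef_pos: [0.5347, 0.2147, 0.0627]
eef_rot: [-0.0, 1.0, 0.0, 0.001]
wrist_force: [-2.1, -1.5, 6.1]
opening: 0.529
grasp_force: 62.1
```

Gripped at 62 N. Now lift and carry to a viewpoint just behind the stub, turning to the imager's yaw.

```bash
python3 -m handwheel '[[[-1,0,0,-3,0,0,0],[-1,0,0,-7,0,0,0],[-1,0,0,-12,0,0,0],[-1,0,0,-17,0,0,0],[-1,0,0,-19.8,0,0,0],[-1,0,3,-19.8,0,0,0],[-1,0,7,-19.8,0,0,0],[-1,0,12,-19.8,0,0,0],[-1,-1,17,-19.8,0,0,-5],[-1,-2.2,22,-19.8,0,0,-10]]]'; python3 -m handwheel '[[[-1,0,5,0,0,0,-7],[-1,0,10,0,0,0,-7],[-1,0,14,0,0,0,-7],[-1,0,16,0,0,0,-7],[-1,0,16,0,0,0,-7],[-1,0,16,0,0,0,-7]]]'
python3 - <<'E'
from h import *
c=shot("wrist","w2.png"); T,o=pose(); print(T.round(4).tolist(),o["q"])
E
```

```text
time_s: 5.2
eef_pos: [0.5106, -0.0066, 0.2585]
eef_rot: [-0.0, 0.996, 0.089, -0.001]
wrist_force: [0.2, -0.5, -3.3]
opening: 0.532
grasp_force: 62.8
time_s: 5.95
eef_pos: [0.539, -0.1617, 0.2589]
eef_rot: [-0.001, 0.989, 0.148, -0.0]
wrist_force: [0.4, 0.1, -3.5]
opening: 0.535
grasp_force: 62.9
[[0.956, 0.2934, -0.0007, 0.5392], [0.2934, -0.956, 0.0009, -0.1616], [-0.0004, -0.0011, -1.0, 0.259], [0.0, 0.0, 0.0, 1.0]] [-5.02281891e-01  1.31787995e-01  1.60605952e+00  4.68669695e-04
  1.40485232e+00  7.70641936e-01]
```

View pics/w2.png

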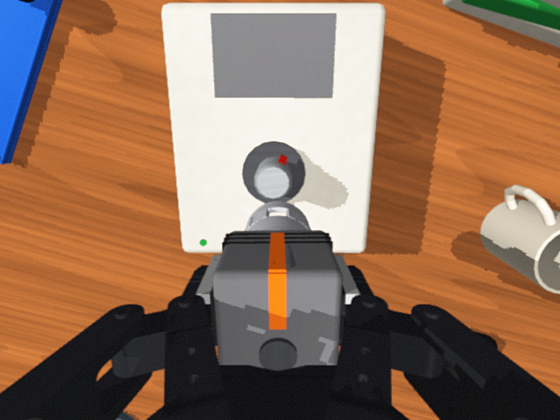

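The wrist view shows the stub top at (272,180), the red button at (283,159), and the held camera's stripe at u≈277. The button lies slightly clockwise of the imager's +x, so I'll measure it.

Run:
```python
from h import *
c=shot("wrist"); T,o=pose(); W=cloud(c); f=c["frame"]; Rt,t=T[:3,:3],T[:3,3]
near=np.hypot(W[...,0]-.5515,W[...,1]+.1535)<.05
vv=np.indices(near.shape)[0]
m=near&(W[...,2]>.127)&(W[...,2]<.133)&(vv<205); s=W[m]
print("stub",m.sum(),np.median(s[:,2]),cv2.minEnclosingCircle((s[:,:2]*1000).astype(np.float32)),s.mean(0))
u,v=np.nonzero(m)[1].mean(),np.nonzero(m)[0].mean(); P=ray(c,u,v,.130); print("stub ray",u,v,P,"tool",(Rt.T@(P-t))*1000)
m=near&(W[...,2]>.0845)&(W[...,2]<.094)&(vv<205); s=W[m]; print("collar",m.sum(),np.median(s[:,2]),cv2.minEnclosingCircle((s[:,:2]*1000).astype(np.float32)),)
hsv=cv2.cvtColor(f,cv2.COLOR_BGR2HSV); r=near&((hsv[...,0]<6)|(hsv[...,0]>172))&(hsv[...,1]>150)&(vv<205)
s=W[r]; print("red",r.sum(),s.round(4).tolist()); b=s.mean(0)-P; print("btn dir deg",np.degrees(np.arctan2(b[1],b[0])),np.hypot(b[0],b[1]),np.degrees(np.arctan2(T[1,0],T[0,0])))
# held camera in tool frame
L=(W-t)@Rt
vm=vv>215
m=vm&(L[...,2]<-.035)&(L[...,2]>-.055)&(abs(L[...,0])<.035)&(abs(L[...,1])<.03); s=L[m]*1000
print("top z",np.median(s[:,2]),m.sum(),cv2.minAreaRect(s[:,:2].astype(np.float32)))
o=m&(hsv[...,0]>6)&(hsv[...,0]<25)&(hsv[...,1]>150); s=L[o]*1000; print("stripe",s.mean(0),cv2.minAreaRect(s[:,:2].astype(np.float32)))
# tube foot points
m=(L[...,2]>.02)&(L[...,2]<.065)&(np.hypot(L[...,0],L[...,1])<.035); s=L[m]*1000; print("tube",m.sum(),s[:,1].min(),s[:,1].max(),s[:,0].max(),s[:,2].max())
cv2.imwrite("pics/w3.png",cv2.resize(f[130:250,200:360],None,fx=5,fy=5,interpolation=2))
```

```text
stub 896 0.12920810810433847 ((553.3194580078125, -153.344970703125), 14.898234367370605) [ 0.55365246 -0.15327956  0.12916664]
stub ray 272.859375 181.81026785714286 [ 0.55387461 -0.15322358  0.13      ] tool [ 16.41890895  -3.67097739 129.29302881]
collar 1780 0.0883273463848914 ((553.0776977539062, -153.58779907226562), 30.94739532470703)
red 62 [[0.5748, -0.1542, 0.108], [0.5748, -0.1551, 0.1061], [0.5734, -0.1537, 0.1053], [0.574, -0.1544, 0.1085], [0.5742, -0.1553, 0.108], [0.5745, -0.1561, 0.1079], [0.5745, -0.1571, 0.1063], [0.5732, -0.1537, 0.1108], [0.5733, -0.1546, 0.1099], [0.5736, -0.1555, 0.1095], [0.5739, -0.1563, 0.1098], [0.5739, -0.1573, 0.1078], [0.5741, -0.1581, 0.1075], [0.5743, -0.159, 0.1072], [0.5715, -0.1533, 0.1065], [0.5724, -0.154, 0.1109], [0.5726, -0.1548, 0.1106], [0.5728, -0.1557, 0.1104], [0.5732, -0.1565, 0.1112], [0.5732, -0.1574, 0.1093], [0.5732, -0.1584, 0.1073], [0.5737, -0.1592, 0.1089], [0.5712, -0.1534, 0.1105], [0.5717, -0.1542, 0.1122], [0.5721, -0.1549, 0.1134], [0.5722, -0.1559, 0.1119], [0.5725, -0.1567, 0.1128], [0.5726, -0.1576, 0.1108
[... 649 characters left out ...]
, -0.1573, 0.115], [0.5706, -0.1582, 0.1148], [0.5707, -0.1591, 0.114], [0.5696, -0.1566, 0.1177], [0.5694, -0.1576, 0.1147], [0.5697, -0.1585, 0.1144], [0.5702, -0.1592, 0.1162], [0.569, -0.1577, 0.1174], [0.5691, -0.1586, 0.1161], [0.5695, -0.1594, 0.1174]]
btn dir deg -9.910751001582229 0.018231824381044755 17.07359362901679
top z -41.33424370756701 14533 ((1.4864425659179688, 0.42356109619140625), (60.025146484375, 41.41154861450195), 87.91123962402344)
stripe [ 11.72436851  -0.11074478 -41.47776575] ((10.033458709716797, 0.010132074356079102), (6.283077716827393, 24.37679100036621), 89.35118103027344)
tube 1075 -20.156740705735803 20.637492749131976 19.207891521168715 60.717309003640075
```

View pics/w3.png

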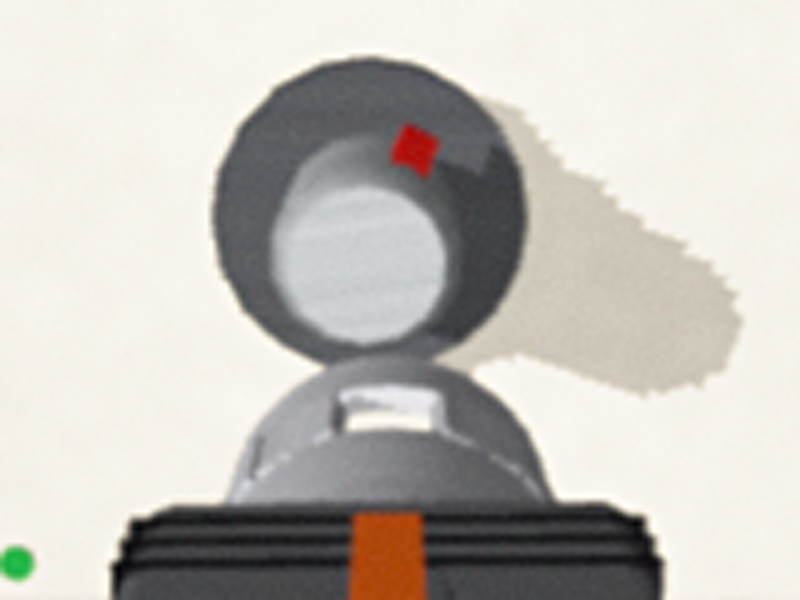

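Button direction is about −10° world, which is inside the allowed range, and the stub is at (553.4,−153.4) mm. I'll fit the held tube's axis in the tool frame and compute the move to a pre-insertion pose, turned about 15° short of the button.

Run:
```python
from h import *
from scipy.optimize import least_squares
c=shot("wrist"); T,o=pose(); W=cloud(c); Rt,t=T[:3,:3],T[:3,3]
L=(W-t)@Rt*1000
for z0,z1 in((10,30),(25,45),(40,56)):
    m=(L[...,2]>z0)&(L[...,2]<z1)&(np.hypot(L[...,0],L[...,1])<30)&(abs(L[...,1])>7); s=L[m]
    if len(s)<20: print(z0,len(s)); continue
    g=least_squares(lambda p:np.hypot(s[:,0]-p[0],s[:,1]-p[1])-21.2,[0,0],loss="soft_l1"); print(z0,len(s),g.x,np.std(g.fun),s[:,:2].min(0),s[:,:2].max(0))
p=np.array([-1.6,.15,0])/1000
th=np.radians(5); Rn=np.array([[np.cos(th),np.sin(th),0],[np.sin(th),-np.cos(th),0],[0,0,-1]])
tgt=np.array([.5534,-.1534,.213])-Rn@p
print(tgt,(Rt.T@(tgt-t))*100)
```

```text
10 285 [-2.31661375  0.1869228 ] 0.1661308499428225 [ 10.11554346 -16.85984861] [17.90792843 17.18583715]
25 362 [-2.17530997  0.20949188] 0.2124156779120634 [  5.28463171 -19.93909075] [18.12732503 19.7214396 ]
40 234 [-2.31058542  0.21631116] 0.18373402963727875 [  4.67002019 -19.93909075] [18.23655217 20.55469359]
[ 0.55498084 -0.15311112  0.213     ] [ 1.74419425 -0.36122516  4.64005484]
```

```bash
python3 -m handwheel '[[[-1,0.6,-0.1,0,0,0,4],[-1,1.2,-0.2,0,0,0,8],[-1,1.8,-0.34,1,0,0,12],[-1,1.8,-0.34,3,0,0,12],[-1,1.8,-0.34,5,0,0,12],[-1,1.8,-0.34,6,0,0,12],[-1,1.8,-0.34,6.4,0,0,12],[-1,1.8,-0.34,6.4,0,0,12],[-1,1.8,-0.34,6.4,0,0,12]]]'
python3 - <<'E'
from h import *
T,o=pose(); print(T.round(4).tolist(),o["torque"],o["wrist_force"])
c=shot("side"); f=c["frame"]; cv2.imwrite("pics/s2.png",cv2.resize(f[110:240,230:360],None,fx=4.5,fy=4.5,interpolation=2))
E
```

```text
time_s: 7.22
eef_pos: [0.5561, -0.1547, 0.1963]
eef_rot: [0.0, 0.999, 0.044, 0.001]
wrist_force: [1.4, -0.6, -5.0]
opening: 0.529
grasp_force: 63.0
[[0.9962, 0.087, 0.0013, 0.5561], [0.087, -0.9962, -0.0007, -0.1547], [0.0013, 0.0008, -1.0, 0.1963], [0.0, 0.0, 0.0, 1.0]] [-0.01330859 -0.06364438  0.00012292] [ 1.42313363 -0.55084337 -5.02537141]
```

View pics/s2.png

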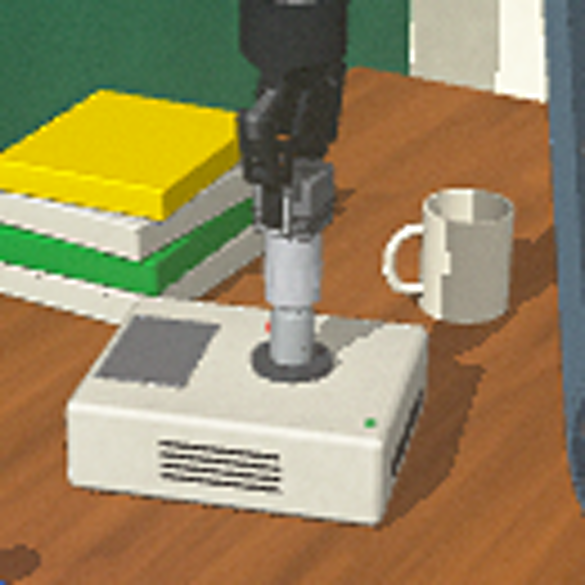

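The side view shows the tube directly above the stub, with the red button visible at its left. I correct by about 1.5 mm and lower gently.

```bash
python3 -m handwheel '[[[-1,-0.05,-0.15,0,0,0,0],[-1,-0.05,-0.15,0,0,0,0],[-1,-0.05,-0.15,0.2,0,0,0],[-1,-0.05,-0.15,0.4,0,0,0],[-1,-0.05,-0.15,0.6,0,0,0],[-1,-0.05,-0.15,0.7,0,0,0],[-1,-0.05,-0.15,0.8,0,0,0],[-1,-0.05,-0.15,0.9,0,0,0],[-1,-0.05,-0.15,0.9,0,0,0]]]'; python3 -c "
from h import *
T,o=pose(); print(T[:3,3].round(4),o['torque'].round(3),o['wrist_force'].round(1))"
```

```text
time_s: 8.4
eef_pos: [0.5549, -0.153, 0.1863]
eef_rot: [-0.0, 0.999, 0.044, -0.0]
wrist_force: [0.4, -0.3, -3.8]
opening: 0.529
grasp_force: 63.0
[ 0.5549 -0.153   0.1863] [ 0.005  0.019 -0.083] [ 0.4 -0.3 -3.8]
```

```bash
python3 -m handwheel '[[[-1,0,0,0.1,0,0,0],[-1,0,0,0.2,0,0,0],[-1,0,0,0.3,0,0,0],[-1,0,0,0.4,0,0,0],[-1,0,0,0.4,0,0,0]]]'; python3 -m handwheel '[[[-1,0,0,0.1,0,0,0],[-1,0,0,0.2,0,0,0],[-1,0,0,0.3,0,0,0],[-1,0,0,0.3,0,0,0]]]';  python3 -c "
from h import *
T,o=pose(); print(T[:3,3].round(4),o['torque'].round(3),o['wrist_force'].round(1))"
```

```text
time_s: 9.02
eef_pos: [0.5549, -0.153, 0.1823]
eef_rot: [-0.0, 0.999, 0.043, -0.0]
wrist_force: [-0.3, -0.4, -3.9]
opening: 0.525
grasp_force: 63.0
time_s: 9.52
eef_pos: [0.5549, -0.153, 0.1792]
eef_rot: [-0.0, 0.999, 0.044, -0.0]
wrist_force: [-0.1, -0.3, -4.0]
opening: 0.537
grasp_force: 63.0
[ 0.5549 -0.153   0.1792] [-0.034 -0.029 -0.009] [-0.1 -0.3 -4. ]
```

It is past the taper with no side force. Next comes the button.

```bash
python3 -m handwheel '[[[-1,0,0,0.1,0,0,0],[-1,0,0,0.2,0,0,0],[-1,0,0,0.3,0,0,0],[-1,0,0,0.4,0,0,0],[-1,0,0,0.5,0,0,0],[-1,0,0,0.5,0,0,0]]]'; python3 -m handwheel '[[[-1,0,0,0.1,0,0,0],[-1,0,0,0.2,0,0,0],[-1,0,0,0.3,0,0,0],[-1,0,0,0.4,0,0,0],[-1,0,0,0.5,0,0,0],[-1,0,0,0.5,0,0,0]]]';  python3 -c "
from h import *
T,o=pose(); print(T[:3,3].round(4),o['torque'].round(3),o['wrist_force'].round(1))"
```

```text
time_s: 10.28
eef_pos: [0.5549, -0.153, 0.1743]
eef_rot: [-0.0, 0.999, 0.043, -0.0]
wrist_force: [0.9, -0.3, -3.1]
opening: 0.534
grasp_force: 63.0
time_s: 11.02
eef_pos: [0.5552, -0.1532, 0.1696]
eef_rot: [0.0, 0.999, 0.043, 0.0]
wrist_force: [1.0, 0.1, -2.2]
opening: 0.535
grasp_force: 63.1
[ 0.5552 -0.1532  0.1696] [-0.073 -0.453  0.017] [ 1.   0.1 -2.2]
```

```bash
python3 -m handwheel '[[[-1,0,0,0.15,0,0,0],[-1,0,0,0.3,0,0,0],[-1,0,0,0.45,0,0,0],[-1,0,0,0.6,0,0,0],[-1,0,0,0.7,0,0,0],[-1,0,0,0.7,0,0,0]]]'; python3 -m handwheel '[[[-1,0,0,0.15,0,0,0],[-1,0,0,0.3,0,0,0],[-1,0,0,0.45,0,0,0],[-1,0,0,0.6,0,0,0],[-1,0,0,0.7,0,0,0],[-1,0,0,0.7,0,0,0]]]';  python3 -c "
from h import *
T,o=pose(); print(T[:3,3].round(4),o['torque'].round(3),o['wrist_force'].round(1))"
```

```text
time_s: 11.78
eef_pos: [0.5547, -0.1529, 0.1619]
eef_rot: [-0.0, 0.999, 0.043, -0.0]
wrist_force: [2.0, -1.0, -3.9]
opening: 0.532
grasp_force: 63.0
time_s: 12.52
eef_pos: [0.5549, -0.153, 0.1552]
eef_rot: [-0.0, 0.999, 0.044, -0.0]
wrist_force: [2.7, 0.7, -3.3]
opening: 0.529
grasp_force: 63.0
[ 0.5549 -0.153   0.1552] [-0.085 -0.572  0.031] [ 2.7  0.7 -3.3]
```

```bash
python3 -m handwheel '[[[-1,0,0,0.15,0,0,0],[-1,0,0,0.3,0,0,0],[-1,0,0,0.45,0,0,0],[-1,0,0,0.55,0,0,0],[-1,0,0,0.65,0,0,0],[-1,0,0,0.65,0,0,0]]]'; python3 -m handwheel '[[[-1,0,0,0.05,0,0,0],[-1,0,0,0.1,0,0,0],[-1,0,0,0.15,0,0,0],[-1,0,0,0.15,0,0,0]]]';  python3 -c "
from h import *
T,o=pose(); print(T[:3,3].round(4),o['torque'].round(3),o['wrist_force'].round(1))"
```

```text
time_s: 13.28
eef_pos: [0.5549, -0.1531, 0.1487]
eef_rot: [0.0, 0.999, 0.043, -0.0]
wrist_force: [2.7, -1.7, -4.1]
opening: 0.531
grasp_force: 63.0
time_s: 13.78
eef_pos: [0.5551, -0.1531, 0.1475]
eef_rot: [0.0, 0.999, 0.044, 0.0]
wrist_force: [1.6, -1.2, -2.1]
opening: 0.531
grasp_force: 62.9
[ 0.5551 -0.1531  0.1475] [-0.239 -0.501  0.007] [ 1.6 -1.2 -2.1]
```

```bash
python3 -m handwheel '[[[-1,0,0,0.05,0,0,0],[-1,0,0,0.1,0,0,0],[-1,0,0,0.1,0,0,0]]]'; python3 -m handwheel '[[[-1,0,0,0.05,0,0,0],[-1,0,0,0.08,0,0,0],[-1,0,0,0.08,0,0,0]]]';  python3 -c "
from h import *
T,o=pose(); print(T[:3,3].round(4),o['torque'].round(3),o['wrist_force'].round(1))"
```

```text
time_s: 14.15
eef_pos: [0.5551, -0.1531, 0.1466]
eef_rot: [0.0, 0.999, 0.043, 0.0]
wrist_force: [0.9, -1.1, 0.3]
opening: 0.533
grasp_force: 63.1
time_s: 14.52
eef_pos: [0.5551, -0.1531, 0.1458]
eef_rot: [0.0, 0.999, 0.044, 0.0]
wrist_force: [0.8, -1.2, 2.1]
opening: 0.527
grasp_force: 63.3
[ 0.5551 -0.1531  0.1458] [-0.178 -0.283 -0.001] [ 0.8 -1.2  2.1]
```

Home on the collar (about 6 N, pressed ~2 mm). Now turn gently clockwise about the tube axis.

```bash
python3 -m handwheel '[[[-1,0,0.01,0,0,0,2.5],[-1,0,0.02,0,0,0,5],[-1,0,0.03,0,0,0,7.5],[-1,0,0.035,0,0,0,10],[-1,0,0.035,0,0,0,10]]]';python3 -c "
from h import *
T,o=pose(); print(T[:3,3].round(4),o['torque'].round(3),o['wrist_force'].round(1))"
python3 -m handwheel '[[[-1,0,0.005,0,0,0,1.5],[-1,0,0.01,0,0,0,3],[-1,0,0.015,0,0,0,4],[-1,0,0.02,0,0,0,5],[-1,0,0.02,0,0,0,5]]]';  python3 -c "
from h import *
T,o=pose(); print(T[:3,3].round(4),o['torque'].round(3),o['wrist_force'].round(1))
c=shot('side'); cv2.imwrite('pics/s3.png',cv2.resize(c['frame'][130:230,250:350],None,fx=5.5,fy=5.5,interpolation=2))"
```

```text
time_s: 15.15
eef_pos: [0.5551, -0.1533, 0.1457]
eef_rot: [-0.0, 0.999, -0.044, 0.0]
wrist_force: [1.3, -0.9, 2.0]
opening: 0.532
grasp_force: 63.5
[ 0.5551 -0.1533  0.1457] [-0.083 -0.384 -0.107] [ 1.3 -0.9  2. ]
time_s: 15.78
eef_pos: [0.5548, -0.1534, 0.1455]
eef_rot: [-0.0, 0.996, -0.087, -0.0]
wrist_force: [0.3, 1.0, 3.1]
opening: 0.533
grasp_force: 63.5
[ 0.5548 -0.1534  0.1455] [ 0.105  0.019 -0.052] [0.3 1.  3.1]
```

View pics/s3.png

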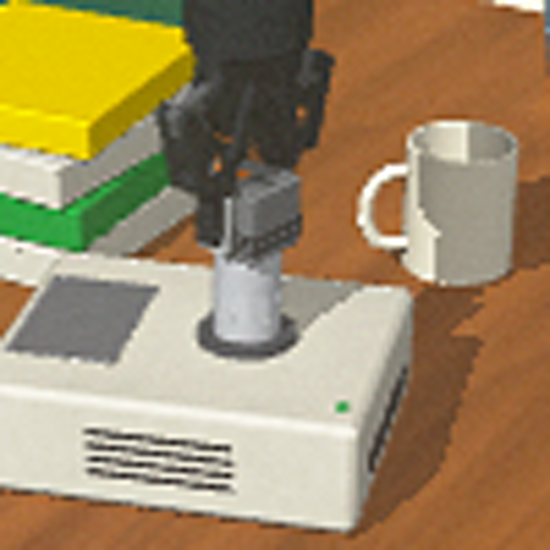

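The side view shows the tube seated on the collar; the button faces away from this camera. The moment collapsed from −0.38 to 0, which suggests it popped. I check for red in the hole with the wrist camera.

Run:
```python
from h import *
c=shot("wrist"); f=c["frame"]; hsv=cv2.cvtColor(f,cv2.COLOR_BGR2HSV); W=cloud(c)
r=((hsv[...,0]<6)|(hsv[...,0]>172))&(hsv[...,1]>150)&(np.hypot(W[...,0]-.5534,W[...,1]+.1534)<.04); s=W[r]
print(r.sum(), [a.mean() for a in np.nonzero(r)] if r.any() else 0, s.mean(0) if r.any() else 0, np.hypot(s[:,0]-.5534,s[:,1]+.1534).max() if r.any() else 0)
cv2.imwrite("pics/w4.png",cv2.resize(f[150:270,200:360],None,fx=5,fy=5,interpolation=2))
```

```text
84 [np.float64(210.76190476190476), np.float64(277.54761904761904)] [ 0.57350599 -0.1568629   0.10848973] 0.02168046422807735
```

View pics/w4.png

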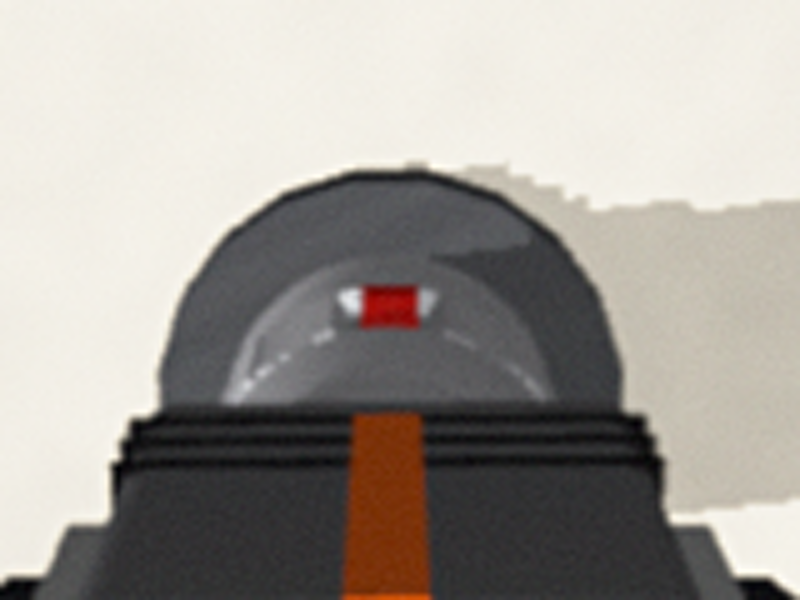

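The red button stands out through the hole, centred at (277,211) with its tip 21.7 mm from the axis. I ease the downward press, release and retreat.

```bash
python3 -m handwheel '[[[-1,0,0,-0.04,0,0,0],[-1,0,0,-0.08,0,0,0],[0.4,0,0,-0.08,0,0,0],[1,0,0,-0.08,0,0,0],[1,0,0,-0.08,0,0,0],[1,0,0,-0.08,0,0,0],[1,0,0,-0.08,0,0,0],[1,0,0,-0.08,0,0,0],[1,0,0,-0.08,0,0,0]]]'; python3 -m handwheel '[[[1,0,0,-2,0,0,0],[1,0,0,-5,0,0,0],[1,0,0,-9,0,0,0],[1,0,0,-13,0,0,0],[1,-2,0,-15,0,0,0],[1,-4,0,-15,0,0,0],[1,-4,0,-15,0,0,0],[1,-4,0,-15,0,0,0]]]'
python3 - <<'E'
from h import *
c=shot("wrist","w5.png"); f=c["frame"]; hsv=cv2.cvtColor(f,cv2.COLOR_BGR2HSV); W=cloud(c)
n=np.hypot(W[...,0]-.5534,W[...,1]+.1534)<.04
r=((hsv[...,0]<6)|(hsv[...,0]>172))&(hsv[...,1]>150)&n; s=W[r]; print("red",r.sum(),s.mean(0) if len(s) else 0)
m=n&(W[...,2]>.17); s=W[m]; print("top z",np.median(s[:,2]),"expect .187-.190",cv2.minAreaRect((s[:,:2]*1000).astype(np.float32))); T,o=pose(); print(o["time_s"],T[:3,3])
E
```

```text
time_s: 17.0
eef_pos: [0.555, -0.1536, 0.1464]
eef_rot: [0.0, 0.996, -0.087, -0.0]
wrist_force: [0.3, 0.5, -0.7]
opening: 1.002
grasp_force: 0.0
time_s: 18.0
eef_pos: [0.5159, -0.1467, 0.2962]
eef_rot: [-0.0, 0.996, -0.087, 0.0]
wrist_force: [0.9, -0.2, -0.0]
opening: 1.003
grasp_force: 0.0
red 7 [ 0.57400891 -0.15671644  0.10507783]
top z 0.37879730426538727 expect .187-.190 ((550.3333740234375, -152.7225341796875), (69.27169036865234, 51.961917877197266), 79.93037414550781)
18.05 [ 0.51599749 -0.14672242  0.29609058]
```

View pics/w5.png

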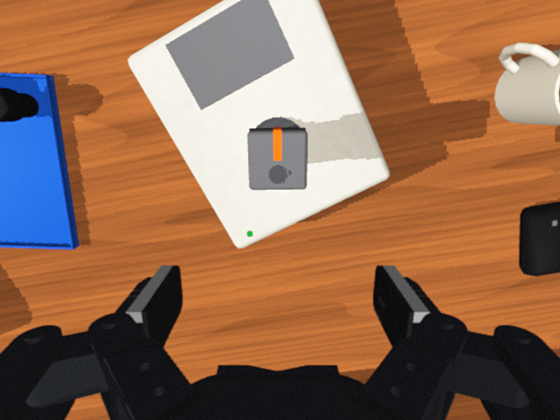

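The camera stands upright on the imager at (277,158), aligned with the stripe. Red is still visible at the hole and the gripper is clear, so I hand in.

```bash
python3 -c "
from h import *
c=shot('wrist'); W=cloud(c); print(np.nanmedian(W[145:180,255:298,2]))
print(ctrl.hand_in())"
```

```text
0.1882485063247888
the job is handed in; nothing more can be done
None
```

The camera is seated on the imager's collar, the red button has popped out through the hole, the gripper has let go and is clear, and the job was handed in at about 18 s; no verdict was shown.

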